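Charge the hydraulic circuit with the hand pump and shut it off

TASK

Two hand pumps stand on the bench; one has its steel indicator pin fully out already, the other's pin is still mostly in. With your fingertips press the black palm knob of that second pump all the way down and let it spring all the way back up, again and again, until its pin too stands fully out; only then push the lever on the steel valve block right over to its other side. Pinch or lift nothing, do not touch the pins, and leave the charged pump and the loose parts alone.

Things in the scene. Friction and masses are not known exactly. Their poses are not given: they have to be found in the camera images.
- pump: The hand pump to be charged: aluminium block 110 (x) by 60 (y) by 95 mm high on a steel foot plate 130 by 80 by 12 mm, bolted down. Origin: centre of its underside; z up. On its top a black palm knob stands at x = -27, y = 0 and a thin steel indicator pin at x = +30, y = 0 mm. Its pin stands only 9 to 19 mm above the block at the start.
- pump_knob_top (a point): Centre of the flat top of the palm knob of the pump to be charged: a black mushroom knob 38 mm across (flat part 30 mm) on a steel rod; top 140 mm above the bench when up, 45 mm above the block. Moves straight down when pressed.
- pump_plunger (a joint): How far that knob is pressed, in m: 0 = fully up, 0.017 = fully down on its stop. Its return spring takes about 9 N at the top to 15 N at the bottom. Pressing slips an inner pawl; the pin rises while the knob springs back up. A stroke shorter than about 11 mm may do nothing; the knob must be let fully up after each press.
- pump_pin (a joint): How far that pump's indicator pin is raised, in m: starts between 0.002 and 0.012, and is fully out at about 0.040. Each full stroke raises it about 10 mm (the first one 7 to 17 mm), so 3 or 4 full strokes are needed; further strokes do no harm. It stays where it is between strokes.
- pump_indicator: That pump's indicator pin, steel, 10 mm in diameter; origin at the centre of its top: 7 mm above the block plus the pin's joint value. Not to be touched.
- spare: The other hand pump, already charged, to be left alone; the same look: aluminium block 110 (x) by 60 (y) by 95 mm high on a steel foot plate 130 by 80 by 12 mm, bolted down. Origin: centre of its underside; z up. On its top a black palm knob stands at x = -27, y = 0 and a thin steel indicator pin at x = +30, y = 0 mm. Its pin stands 47 mm above the block.
- spare_plunger (a joint): How far the knob of the charged pump is pressed, in m (0 = up). To stay up.
- spare_pin (a joint): How far the charged pump's pin is raised, in m: 0.040 = fully out.
- spare_indicator: The charged pump's indicator pin, steel, 10 mm in diameter; origin at the centre of its top, 142 mm above the bench. Not to be touched.
- valve: Shut-off valve: steel block 100 (x) by 70 (y) by 60 mm high, bolted down; origin at the centre of its underside. A lever on top swings in the plane of its x and z axes.
- lever_tip (a point): Centre of the black ball, 26 mm across, at the end of the lever; 80 mm from the pivot. It starts on the valve block's -x side, about 152 mm above the bench, and ends on its +x side at the same height.
- lever_pivot (a point): Pivot of the lever (its hinge runs along the valve block's y): on the block's centre line, 82 mm above the bench. The lever rod is 10 mm thick.
- lever (a joint): Angle of the valve lever in rad: 0 = leaning 0.5 rad to the valve block's -x side (open), 1.0 = leaning 0.5 rad to its +x side (shut, on its stop). About 1 N at the ball moves it; it stays where it is left.
- coupling: Loose brass and steel hose coupling standing up, 28 mm across, 46 mm high; origin under its centre. Leave alone.
- adaptor: Loose steel hexagon adaptor standing up, 32 mm across, 36 mm high; origin under its centre. Leave alone.
- spanner: Loose spanner lying on the bench; leave alone.
- gauge: Loose pressure gauge lying on its back, 63 mm across, 26 mm high; leave alone.
- oil: Loose grey oil bottle, 60 mm across, 130 mm high; leave alone.
- seal: Loose steel sealing ring, 40 mm across, 6 mm high; leave alone.
- cup: Loose steel bowl, 72 mm across, 50 mm high; leave alone.
Mind the look-alikes: they are no part of the job. What is shaped like the valve but purple is not meant.

How it is judged:
By the outcome, as a careful person would: the job done as asked, in the order asked, and still so for the second after the job is handed in, with the robot touching nothing.
It also fails if it takes over 48 s, if anything falls off the work surface, if the arm or the gripper's body presses on something with over 40 N, if the wrist force passes 120 N, or if a joint passes its speed limit or range.

ROBOT

A 6-joint arm with a two-finger parallel gripper is mounted at the origin on the work surface. World frame = base frame: x ahead of the robot, y to its left, z up, the work surface at z = 0. Lengths are in mm, angles in rad, forces in N, time in s.
With the tool pointing down it reaches from about 275 to 1000 mm from the base axis. Payload 8.4 kg.
Tool frame: the origin (TCP) lies at the centre of the arm's flange, where the gripper is bolted on; the fingertips stand r.tip_extent ahead of it and the grasp point (between the pads) lies 155 mm ahead of it (r.tip_extent is the distance from the TCP to the fingertips, in mm); z points along the fingers, y is the direction in which the jaws open and shut (so a half turn about z gives the same grasp; the last joint's range is limited). The gripper opens to 85 mm and grips with 20 to 120 N. Pads are 22 mm wide; open, the fingers measure 114 mm over their backs; the gripper's body (76 mm by 85 mm) begins 54 mm behind the grasp point. The pads swing forward as they close: fully open they stand 13 mm farther back than shut.
Start: joints at [1.24, 0.353, 1.633, -0, 1.155, -0.002], TCP at [201.816, 591.523, 404.681] pointing down, gripper open.
Joint ranges: [-2.63, 2.63], [-0.92, 2.1], [0.06, 2.66], [-1.3, 4.44], [0, 2.69], [-3.02, 3.02]. Speed limits (rad/s): [2.22, 2.22, 2.79, 3.14, 3.14, 3.14].

INTERFACE

Orientations are given as [roll, pitch, yaw] about the fixed x, y, z axes, in that order (R = Rz(yaw) Ry(pitch) Rx(roll)).
In Python, from rig import sense, grab_frame, job, r gives the robot as it stands. The module is installed in compiled form; this text tells all that it offers.
- The arm moves only by the shell command python3 -m creep 'ROWS' [FORCE]. ROWS is JSON, a list of rows, each a list of 7 numbers: the turn, a rotation vector about the tool's x, y, z in rad, then the shift along the tool's x, y, z in mm, then the closure, from 0 (fully open) to 1 (shut). In form: [[wx, wy, wz, dx, dy, dz, fingers], ...]. A call has 1 to 10 rows; each row shifts and turns the pose as measured when the row begins, along the tool's axes as they then stand; what a row does not reach is not made up. A row lasts 1/12 s, in which the tool goes at most 41.7 mm and 7.16 degrees, less where a joint would pass 70% of its speed; a pose out of reach is approached as far as the arm can. A call with a gripper value outside its range is refused whole. The fingers move at their own pace and stop on an object; FORCE is the grip in N (left out, the last holds). Time passes only in rows, so rows that do not move let the fingers close. It gives the time, the measured TCP pose, the force and the opening at its end, in the units of the state.
- sense(): the state, without advancing time (a new reading comes with each control period).
- grab_frame(name): name is "side" or "top"; returns a dict with "color" (420x560x3 uint8, red, green, blue), "mtx" (3x3 intrinsics, pixels), "T" (4x4, takes a point from camera to world coordinates). Camera axes: x right, y down, z forward; pixel columns grow to the right and rows downward; lengths in mm; the calibration is good to about 2 mm. A picture is of the moment at which its call begins. There is no depth.
- job.sign_off(): hands the job in, once; it reports no verdict.
The state is a dict: "clock": time; "qpos": joint angles; "qvel": joint speeds; "joint_efforts": joint torques, N m; "eef_pos": TCP position; "tcp_rot": TCP orientation; "contact_force": force on the tool from outside, world axes, zero at the start; "wrist_torque": the same for the moment, N m; "opening": opening from 0.0 (shut) to 1.0 (fully open).
Only numpy, scipy, OpenCV 4.12 (cv2) and the standard library are available. Lean on these libraries where they do the work, as an engineer would, in place of code of your own. Each camera call takes 0.05 s, during which the arm holds its last target.

## Working session

There is one attempt and no reset: what is moved stays moved. The work goes in short steps, Python scripts to look and compute and a shell command to move; the robot and the scene stay as the last step left them, time stands still between calls to the robot, and variables do not carry over. Pictures are saved under pics/ and viewed, and the job is handed in when it is done.

```bash
mkdir -p pics; python3 - <<'E'
from rig import sense, grab_frame, job, r
import cv2, numpy as np
print(sense()); print(r.tip_extent)
for n in("side","top"):
    f=grab_frame(n); cv2.imwrite(f"pics/{n}0.png",f["color"][...,::-1]); np.savez(f"{n}0.npz",**f)
    print(f["mtx"],f["T"])
E
```

```text
{'clock': 0.0, 'qpos': array([ 1.23959329e+00,  3.53655240e-01,  1.63412471e+00,  4.62634589e-05,
        1.15520205e+00, -2.40729733e-03]), 'qvel': array([ 3.09083205e-04, -6.27557162e-05, -1.76034212e-03, -1.81449312e-04,
        5.52742945e-04,  3.89021420e-04]), 'joint_efforts': array([ 2.46448178e-05, -6.05251765e+01, -3.42066979e+01,  1.01826304e-04,
        9.26454115e-03,  1.31368461e-05]), 'eef_pos': array([201.73718215, 591.30252261, 403.96111869]), 'tcp_rot': array([-3.14020341e+00, -4.56438093e-05,  2.81277817e+00]), 'contact_force': array([-0.3028293 , -0.02831346,  0.51626908]), 'wrist_torque': array([-0.04969094,  0.02452563,  0.02051751]), 'opening': 1.0022919774183834}
173.4
[[461.15952345   0.         287.72962525]
 [  0.         461.15952345 204.55587361]
 [  0.           0.           1.        ]] [[ 9.26121354e-01 -1.93332907e-01  3.23916076e-01  1.03162796e+02]
 [-3.76882394e-01 -5.10843202e-01  7.72657028e-01 -9.06339437e+02]
 [ 1.60902963e-02 -8.37652440e-01 -5.45966567e-01  7.51430930e+02]
 [ 0.00000000e+00  0.00000000e+00  0.00000000e+00  1.00000000e+00]]
[[405.74661227   0.         276.37767627]
 [  0.         405.74661227 211.22929898]
 [  0.           0.           1.        ]] [[ 7.26519293e-03 -9.88046172e-01  1.53986946e-01  3.03091379e+02]
 [-9.99770718e-01 -4.07520273e-03  2.10215137e-02 -2.43422952e+01]
 [-2.01426981e-02 -1.54104365e-01 -9.87849238e-01  1.32533841e+03]
 [ 0.00000000e+00  0.00000000e+00  0.00000000e+00  1.00000000e+00]]
```

View pics/side0.png

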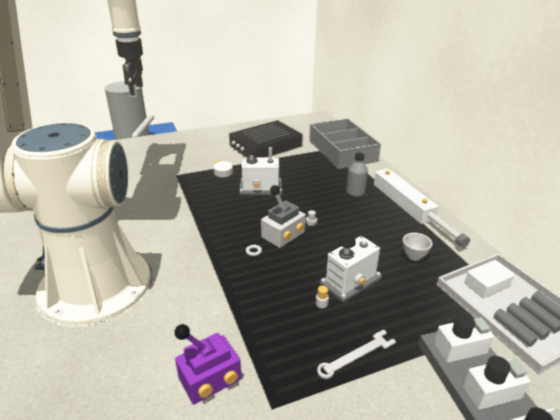

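View pics/top0.png

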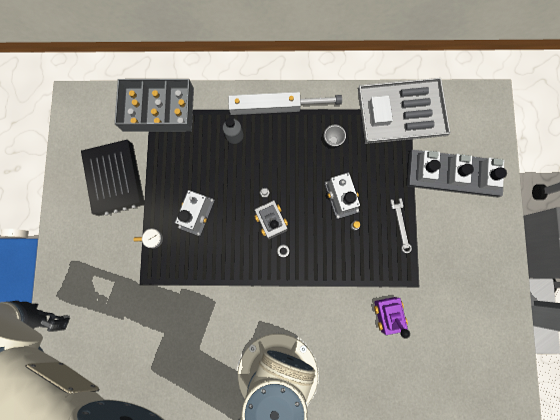

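```bash
python3 - <<'E'
import cv2, numpy as np
s=cv2.imread("pics/side0.png"); t=cv2.imread("pics/top0.png")
def c(im,x,y,w,h,k): return cv2.resize(im[y:y+h,x:x+w],None,fx=k,fy=k,interpolation=cv2.INTER_CUBIC)
cv2.imwrite("pics/s_a.png",np.hstack([c(s,225,140,66,100,6),c(s,315,225,66,100,6)]))
cv2.imwrite("pics/t_a.png",np.hstack([c(t,170,180,50,65,8),c(t,320,165,50,65,8)]))
cv2.imwrite("pics/v_a.png",np.hstack([c(t,245,190,50,70,8),c(s,255,180,50,70,8)]))
E
```

```text
(no output)
```

View pics/s_a.png

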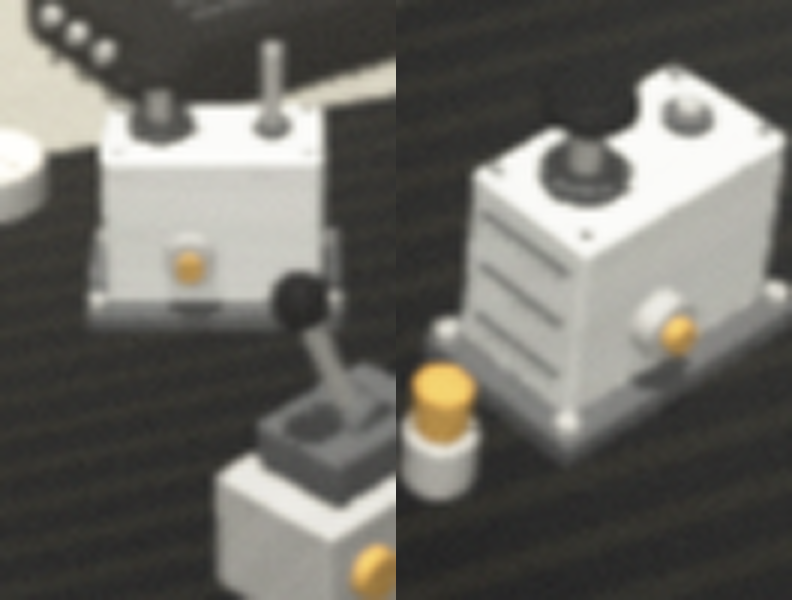

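View pics/t_a.png

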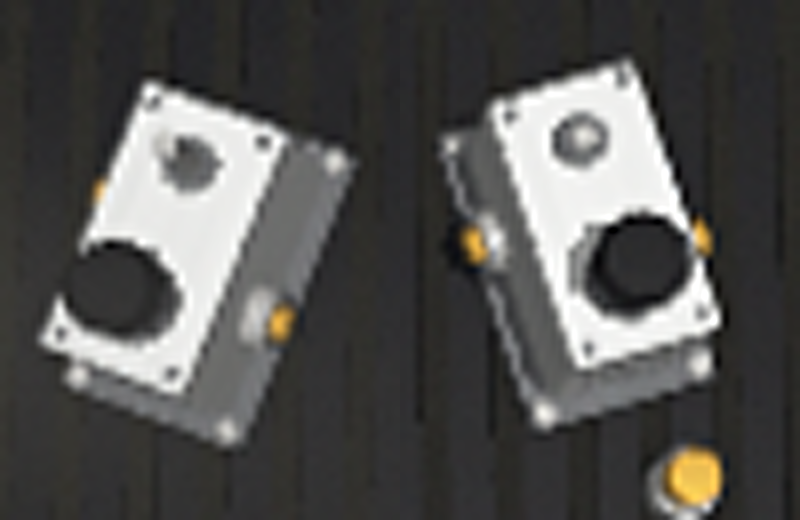

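View pics/v_a.png

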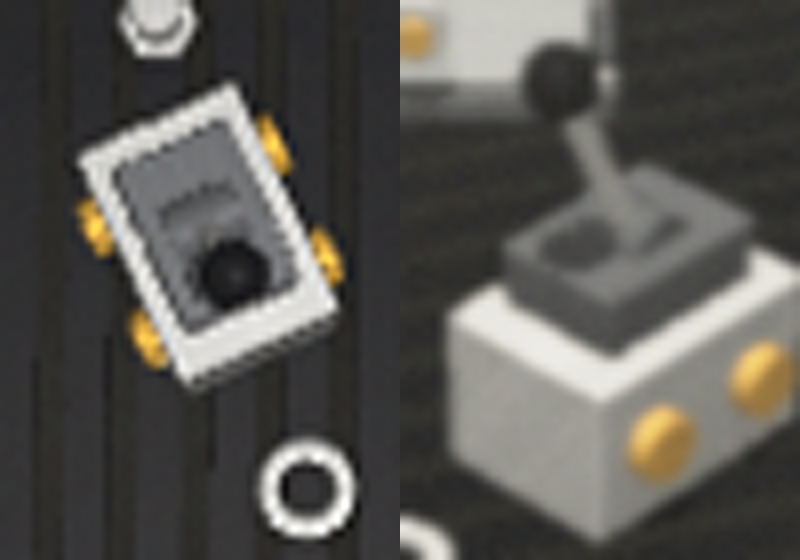

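```bash
cat > h.py <<'E'
import numpy as np
from scipy.spatial.transform import Rotation as R
def bp(f,px,z):
    px=np.atleast_2d(px).astype(float)
    d=np.c_[(px-f["mtx"][:2,2])/f["mtx"][0,0],np.ones(len(px))]@f["T"][:3,:3].T
    o=f["T"][:3,3]; return o+d*((z-o[2])/d[:,2])[:,None]
def pr(f,P):
    P=np.atleast_2d(P); c=(P-f["T"][:3,3])@f["T"][:3,:3]
    return c[:,:2]/c[:,2:]*f["mtx"][0,0]+f["mtx"][:2,2]
E
python3 - <<'E'
from h import *
t=np.load("top0.npz"); s=np.load("side0.npz")
def fit(px,z,half):
    P=bp(t,px,z)[:,:2]; c=P.mean(0); # order: +x+y,(+x,-y),(-x,-y),(-x,+y)
    ax=(P[0]+P[1]-P[2]-P[3]); yaw=np.arctan2(ax[1],ax[0]); 
    print(P.round(1).tolist(),"c",c,"yaw",yaw,"dims",np.linalg.norm(ax)/2,np.linalg.norm(P[0]+P[3]-P[1]-P[2])/2); return c,yaw
c,y=fit([(331.9,177.9),(348.75,172.75),(360,206),(342.5,211)],95,None)
k=bp(t,(350,197.75),140)[0]; print("knob",k, "from block",c-27*np.array([np.cos(y),np.sin(y)]))
pin=c+30*np.array([np.cos(y),np.sin(y)]);print("pin",pin, pr(t,[*pin,108]),pr(s,[*pin,108]),"knob px side",pr(s,k))
c,y=fit([(255,209.75),(274.1,200.4),(287.25,228.5),(268.5,237.75)],60,None)
u=np.array([np.cos(y),np.sin(y)]); b=bp(t,(274.25,224),152)[0]; print("ball",b,"pred",c-38.4*u,"side px",pr(s,b), "obs (275.2,190)")
print("end",c+38.4*u)
c,y=fit([(170+152/8,180+82/8),(170+285/8,180+130/8),(170+185/8,180+392/8),(170+40/8,180+340/8)],95,None)
print("other adaptor",bp(t,(265,192.5),36),"oil",bp(t,(232,125),130))
E
```

```text
[[600.2, -169.6], [616.7, -222.0], [512.1, -254.2], [496.4, -200.5]] c [ 556.35972324 -211.57600264] yaw 0.2943542497655364 dims 108.83365635583108 55.446771590483145
knob [ 529.16608249 -216.91534485  140.        ] from block [ 530.52100166 -219.40929486]
pin [ 585.06941389 -202.87234461] [[343.35617273 181.74014487]] [[362.69037205 242.48750884]] knob px side [[345.05251888 240.19010342]]
[[504.8, 70.2], [535.1, 10.1], [445.7, -31.9], [416.3, 26.6]] c [475.46244846  18.74955386] yaw 0.4485342196593926 dims 98.67683853714409 66.40771047472413
ball [448.31211717   6.5527705  152.        ] pred [440.86083442   2.09757781] side px [[274.00959205 192.0806523 ]] obs (275.2,190)
end [510.06406249  35.40152992]
[[559.8, 274.0], [540.9, 221.4], [438.8, 256.4], [458.6, 313.1]] c [499.50453304 266.21336141] yaw -0.34904314568409167 dims 108.21666569527936 57.92260980931969
other adaptor [[565.37536573  40.43504256  36.        ]] oil [[758.66413069 140.2829178  130.        ]]
```

```bash
python3 -m creep '[[0,0,0,-27,-31,0,1],[0,0,0,-27,-31,0,1],[0,0,0,-27,-31,0,1],[0,0,0,-27,-31,0,1],[0,0,0,-27,-31,0,1],[0,0,0,-27,-31,0,1],[0,0,0,-27,-31,0,1],[0,0,0,-27,-31,0,1],[0,0,0,-27,-31,0,1],[0,0,0,-27,-31,0,1]]' 30
```

```text
clock: 0.93
eef_pos: [355.7, 208.0, 400.1]
tcp_rot: [-3.139, -0.002, 2.824]
contact_force: [0.7, 0.3, 0.2]
opening: 0.001
```

```bash
python3 -m creep '[[0,0,0,-27,-31,0,1],[0,0,0,-27,-31,0,1],[0,0,0,-27,-31,0,1],[0,0,0,-27,-31,0,1],[0,0,0,-27,-31,0,1],[0,0,0,-27,-31,0,1],[0,0,0,-27,-31,0,1],[0,0,0,-27,-31,0,1],[0,0,0,-27,-31,0,1],[0,0,0,0,0,0,1]]'
python3 -m creep '[[0,0,0.124,0,0,0,1],[0,0,0.124,0,0,0,1],[0,0,0.124,0,0,0,1],[0,0,0.124,0,0,0,1],[0,0,0.124,0,0,0,1],[0,0,0.124,0,0,0,1],[0,0,0.124,0,0,0,1],[0,0,0.124,0,0,0,1],[0,0,0.124,0,0,0,1],[0,0,0.124,0,0,0,1]]'
python3 -m creep '[[0,0,0.124,0,0,0,1],[0,0,0.124,0,0,0,1],[0,0,0.124,0,0,0,1],[0,0,0.124,0,0,0,1],[0,0,0.124,0,0,0,1],[0,0,0.124,0,0,0,1],[0,0,0.124,0,0,0,1],[0,0,0.124,0,0,0,1],[0,0,0.124,0,0,0,1],[0,0,0.124,0,0,0,1]]'
```

```text
clock: 1.77
eef_pos: [497.5, -145.7, 400.4]
tcp_rot: [-3.139, 0.002, 2.82]
contact_force: [-0.4, 0.4, 0.9]
opening: -0.0
clock: 2.6
eef_pos: [496.7, -149.7, 396.4]
tcp_rot: [-3.135, 0.001, 1.567]
contact_force: [-0.5, -0.4, 0.1]
opening: 0.003
clock: 3.43
eef_pos: [495.0, -148.5, 393.2]
tcp_rot: [-3.137, 0.012, 0.317]
contact_force: [-0.0, -0.4, -0.1]
opening: 0.003
```

```bash
cat >> h.py <<'E'
def delta(xyz,yaw):
    from rig import sense
    s=sense(); R0=R.from_euler("xyz",s["tcp_rot"]); R1=R.from_euler("xyz",[np.pi,0,yaw])
    print("t",round(s["clock"],2),"pos",s["eef_pos"].round(1),"rv",(R0.inv()*R1).as_rotvec().round(3),"d",(R0.inv().apply(np.array(xyz)-s["eef_pos"])).round(1),"F",s["contact_force"].round(1))
E
python3 -c "
from h import *
delta([530,-218,340],.294)"
```

```text
t 3.43 pos [ 495.  -148.5  393.2] rv [-0.005  0.012  0.023] d [12.2 77.2 52.7] F [-0.  -0.4 -0.1]
```

```bash
python3 -m creep '[[-0.005,0.012,0.023,4,26,5,1],[0,0,0,4,26,15,1],[0,0,0,4,25,15,1],[0,0,0,0,0,15,1],[0,0,0,0,0,0,1]]'
python3 -c "
from h import *
from rig import grab_frame
import cv2
delta([530,-218,340],.294)
f=grab_frame('top');g=grab_frame('side')
a=f['color'][140:240,280:400];b=g['color'][180:300,290:410]
cv2.imwrite('pics/ab.png',np.hstack([cv2.resize(a,(400,333)),cv2.resize(b,(400,333))])[...,::-1])
cv2.imwrite('pics/b2.png',cv2.resize(b,(600,600),interpolation=2)[...,::-1])"
```

```text
clock: 3.85
eef_pos: [529.9, -220.4, 341.3]
tcp_rot: [3.141, -0.001, 0.285]
contact_force: [-1.3, -0.4, -1.2]
opening: 0.002
t 3.85 pos [ 529.9 -220.4  341.3] rv [ 0.001 -0.001 -0.009] d [ 0.8 -2.2  1.3] F [-1.3 -0.4 -1.2]
```

View pics/b2.png

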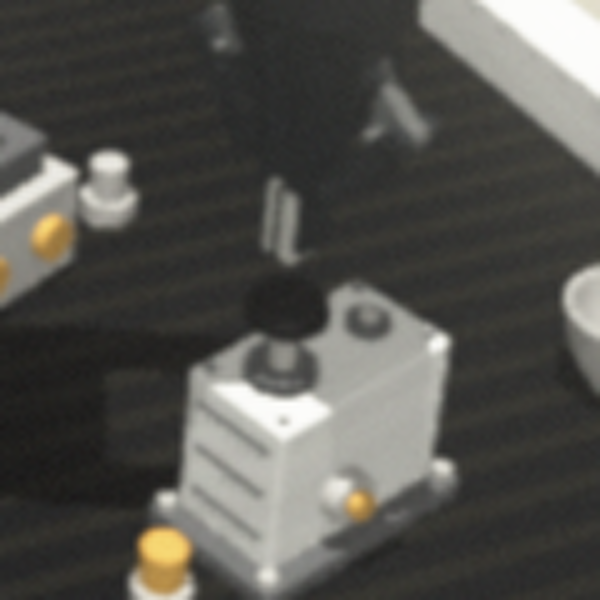

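View pics/ab.png

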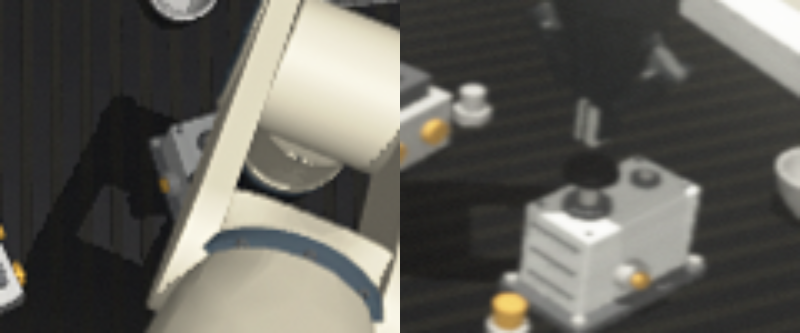

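```bash
python3 -m creep '[[0,0,-0.009,1,-1,10,1],[0,0,0,0,0,10,1],[0,0,0,0,0,6,1],[0,0,0,0,0,4,1],[0,0,0,0,0,4,1],[0,0,0,0,0,4,1],[0,0,0,0,0,4,1]]'
python3 -c "
from h import *
delta([531,-219,296.4],.294)"
```

```text
clock: 4.53
eef_pos: [531.9, -216.9, 304.2]
tcp_rot: [3.135, -0.007, 0.299]
contact_force: [-4.8, 0.2, 12.9]
opening: -0.001
t 4.53 pos [ 531.9 -216.9  304.2] rv [ 0.007 -0.007  0.005] d [-1.5  1.7  7.8] F [-4.8  0.2 12.9]
```

```bash
python3 -m creep '[[0.007,-0.007,0,-1,1,3,1],[0,0,0,0,0,3,1],[0,0,0,0,0,3,1]]'
python3 -c "
from h import *
delta([531,-219,296.4],.294)"
```

```text
clock: 4.78
eef_pos: [532.6, -217.6, 299.0]
tcp_rot: [3.14, -0.005, 0.3]
contact_force: [-7.5, -0.1, 16.3]
opening: -0.001
t 4.78 pos [ 532.6 -217.6  299. ] rv [ 0.002 -0.005  0.006] d [-2.   0.8  2.6] F [-7.5 -0.1 16.3]
```

```bash
python3 -m creep '[[0,0,0,-1,0,3,1],[0,0,0,0,0,3,1],[0,0,0,0,0,3,1]]'
python3 -c "
from h import *
delta([531,-219,296.4],.294)"
```

```text
clock: 5.03
eef_pos: [532.4, -217.6, 296.2]
tcp_rot: [3.138, -0.007, 0.301]
contact_force: [-15.9, 5.2, 48.1]
opening: 0.003
t 5.03 pos [ 532.4 -217.6  296.2] rv [ 0.004 -0.007  0.007] d [-1.7  0.9 -0.2] F [-15.9   5.2  48.1]
```

```bash
python3 -m creep '[[0,0,0,0,0,-8,1],[0,0,0,0,0,-8,1],[0,0,0,0,0,-8,1],[0,0,0,0,0,-6,1],[0,0,0,0,0,0,1]]'
python3 -c "
from h import *
from rig import grab_frame
import cv2
delta([531,-219,320],.294)
g=grab_frame('side')
b=g['color'][200:300,310:410]
cv2.imwrite('pics/c1.png',cv2.resize(b,(500,500),interpolation=2)[...,::-1])"
```

```text
clock: 5.45
eef_pos: [532.3, -217.0, 330.0]
tcp_rot: [3.135, -0.01, 0.302]
contact_force: [-0.6, -0.1, 0.8]
opening: 0.0
t 5.45 pos [ 532.3 -217.   330. ] rv [ 0.006 -0.01   0.008] d [-2.   1.5 10. ] F [-0.6 -0.1  0.8]
```

View pics/c1.png

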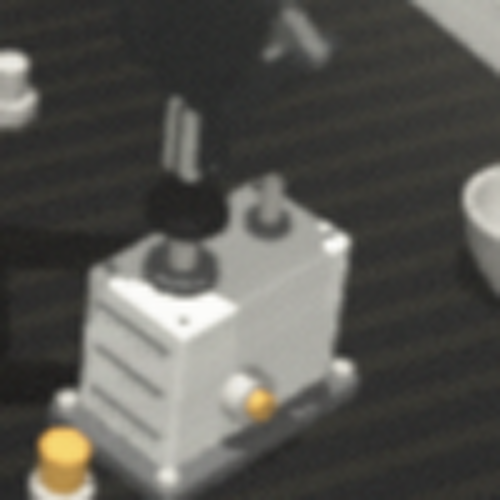

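Pin now at side px ~(364,236), clearly raised. Next strokes.

```bash
python3 -m creep '[[0.006,-0.01,0.008,-2,1,8,1],[0,0,0,0,0,6,1],[0,0,0,0,0,5,1],[0,0,0,0,0,4,1],[0,0,0,0,0,4,1],[0,0,0,0,0,4,1],[0,0,0,0,0,4,1],[0,0,0,0,0,3,1],[0,0,0,0,0,3,1]]'
python3 -c "
from h import *
delta([531,-219,296.4],.294)"
```

```text
clock: 6.25
eef_pos: [531.3, -219.0, 296.2]
tcp_rot: [-3.14, 0.001, 0.292]
contact_force: [-12.7, 5.5, 40.8]
opening: 0.001
t 6.25 pos [ 531.3 -219.   296.2] rv [-0.001  0.001 -0.002] d [-0.3 -0.1 -0.2] F [-12.7   5.5  40.8]
```

```bash
python3 -m creep '[[0,0,0,0,0,-8,1],[0,0,0,0,0,-8,1],[0,0,0,0,0,-8,1],[0,0,0,0,0,-2,1],[0,0,0,0,0,0,1]]'
python3 -c "
from h import *
delta([531,-219,296.4],.294)"
```

```text
clock: 6.67
eef_pos: [531.0, -218.9, 322.3]
tcp_rot: [-3.139, 0.002, 0.291]
contact_force: [0.2, 0.1, -0.4]
opening: -0.002
t 6.67 pos [ 531.  -218.9  322.3] rv [-0.002  0.002 -0.003] d [ 0.   0.1 25.9] F [ 0.2  0.1 -0.4]
```

```bash
python3 -m creep '[[0,0,0,0,0,6,1],[0,0,0,0,0,5,1],[0,0,0,0,0,4,1],[0,0,0,0,0,4,1],[0,0,0,0,0,4,1],[0,0,0,0,0,4,1],[0,0,0,0,0,3,1],[0,0,0,0,0,3,1]]'
python3 -m creep '[[0,0,0,0,0,-8,1],[0,0,0,0,0,-8,1],[0,0,0,0,0,-8,1],[0,0,0,0,0,-2,1],[0,0,0,0,0,0,1]]'
python3 -c "
from h import *
from rig import grab_frame
import cv2
delta([531,-219,296.4],.294)
g=grab_frame('side')
b=g['color'][200:300,310:410]
cv2.imwrite('pics/c3.png',cv2.resize(b,(500,500),interpolation=2)[...,::-1])
p=[585.1,-202.9]
for z in (102,112,122,132,142): print(z,(pr(g,[*p,z])[0]-[310,200])*5)"
```

```text
clock: 7.33
eef_pos: [531.5, -219.3, 296.2]
tcp_rot: [-3.139, 0.003, 0.291]
contact_force: [-13.5, 5.7, 43.9]
opening: 0.002
clock: 7.75
eef_pos: [531.1, -219.1, 322.0]
tcp_rot: [-3.138, 0.004, 0.291]
contact_force: [0.5, 0.2, -0.9]
opening: 0.001
t 7.75 pos [ 531.1 -219.1  322. ] rv [-0.004  0.004 -0.003] d [ 0.   0.  25.6] F [ 0.5  0.2 -0.9]
102 [262.16486145 222.86123528]
112 [264.46314634 205.48579479]
122 [266.78548606 187.92849565]
132 [269.13226022 170.18646773]
142 [271.5038565  152.25678019]
```

View pics/c3.png

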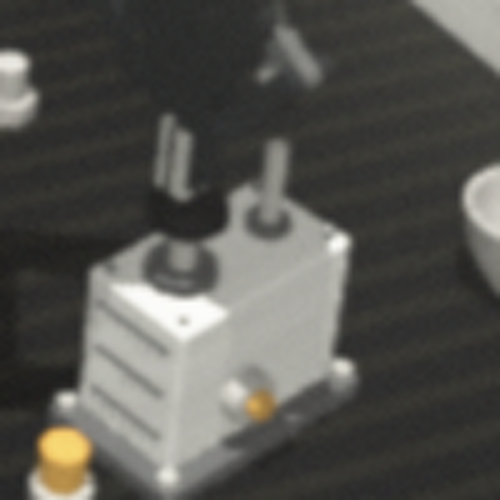

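Pin top at crop (277,142), about 20 mm higher than after stroke 1. It may be fully out; extra strokes do no harm, so I'll do two more and check that it no longer rises.

```bash
python3 -m creep '[[-0.004,0.004,0,0,0,6,1],[0,0,0,0,0,5,1],[0,0,0,0,0,4,1],[0,0,0,0,0,4,1],[0,0,0,0,0,4,1],[0,0,0,0,0,4,1],[0,0,0,0,0,3,1],[0,0,0,0,0,3,1]]'
python3 -m creep '[[0,0,0,0,0,-8,1],[0,0,0,0,0,-8,1],[0,0,0,0,0,-8,1],[0,0,0,0,0,-2,1],[0,0,0,0,0,0,1]]'
python3 -c "
from rig import grab_frame
import cv2
g=grab_frame('side')
b=g['color'][200:300,310:410]
cv2.imwrite('pics/c4.png',cv2.resize(b,(500,500),interpolation=2)[...,::-1])"
python3 -m creep '[[0,0,0,0,0,6,1],[0,0,0,0,0,5,1],[0,0,0,0,0,4,1],[0,0,0,0,0,4,1],[0,0,0,0,0,4,1],[0,0,0,0,0,4,1],[0,0,0,0,0,3,1],[0,0,0,0,0,3,1]]'
python3 -m creep '[[0,0,0,0,0,-8,1],[0,0,0,0,0,-8,1],[0,0,0,0,0,-8,1],[0,0,0,0,0,-12,1],[0,0,0,0,0,-15,1],[0,0,0,0,0,0,1]]'
python3 -c "
from rig import grab_frame
from h import *
import cv2
g=grab_frame('side')
b=g['color'][200:300,310:410]
cv2.imwrite('pics/c5.png',np.hstack([cv2.imread('pics/c4.png')[...,::-1][100:350,:400],cv2.resize(b,(500,500),interpolation=2)[100:350,:400]])[...,::-1])
delta([404,-13,314],.4485)"
```

```text
clock: 8.47
eef_pos: [531.4, -219.4, 296.2]
tcp_rot: [3.141, 0.0, 0.291]
contact_force: [-13.0, 4.6, 40.8]
opening: 0.001
clock: 8.88
eef_pos: [531.0, -219.1, 322.8]
tcp_rot: [3.141, 0.0, 0.291]
contact_force: [-0.3, -0.4, 0.3]
opening: 0.0
clock: 9.6
eef_pos: [531.4, -219.4, 296.2]
tcp_rot: [-3.141, 0.001, 0.291]
contact_force: [-12.7, 5.4, 41.8]
opening: 0.0
clock: 10.1
eef_pos: [530.9, -219.0, 347.8]
tcp_rot: [-3.139, 0.004, 0.291]
contact_force: [0.6, -0.9, 0.4]
opening: 0.004
t 10.15 pos [ 530.4 -218.9  346.4] rv [-0.004  0.005 -0.157] d [ -61.8 -233.4   33.6] F [-0.1 -0.9  0.1]
```

View pics/c5.png

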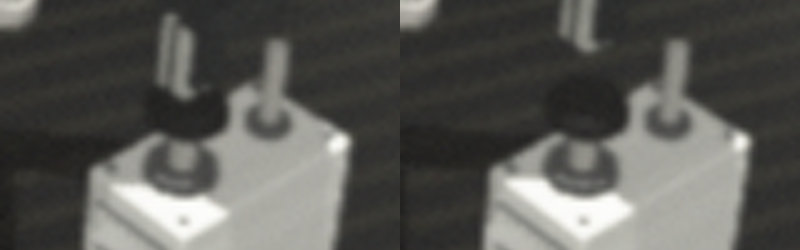

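Pin tops are identical at crop y≈41 after strokes 4 and 5 (and matches stroke 3), so it is on its stop; knob is back up. Now over to the valve.

```bash
python3 -m creep '[[0,0,0,-9,-33,-3,1],[0,0,0,-9,-33,-2,1],[0,0,0,-9,-33,0,1],[0,0,0,-9,-33,0,1],[0,0,0,-9,-33,0,1],[0,0,0,-9,-33,0,1],[0,0,0,-9,-33,0,1],[0,0,-0.08,0,0,0,1],[0,0,-0.077,0,0,0,1],[0,0,0,0,0,0,1]]'
python3 -c "
from rig import grab_frame
from h import *
import cv2
g=grab_frame('side')
b=g['color'][130:290,190:350]
cv2.imwrite('pics/d1.png',cv2.resize(b,(600,600),interpolation=2)[...,::-1])
delta([403.4,-16,316],.4485)"
```

```text
clock: 10.98
eef_pos: [393.8, -8.0, 342.0]
tcp_rot: [-3.13, 0.016, 0.451]
contact_force: [0.6, 0.0, 0.5]
opening: 0.0
t 11.03 pos [394.   -8.2 342. ] rv [-0.011  0.016 -0.002] d [ 5.6 11.4 25.8] F [-0.8  1.  -0.3]
```

View pics/d1.png

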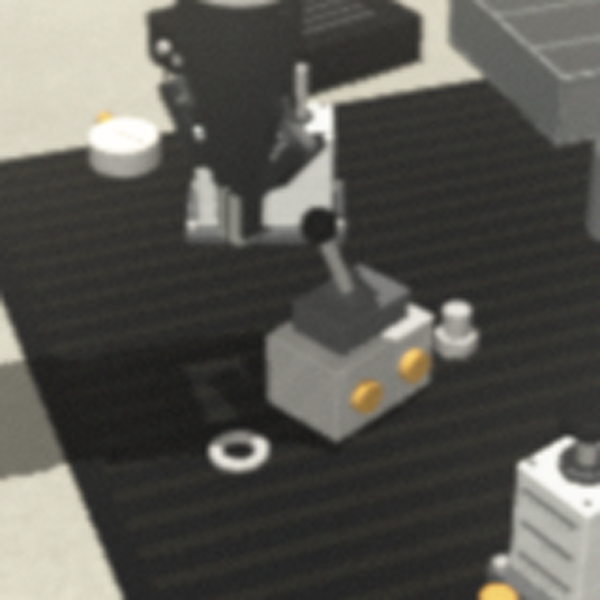

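```bash
python3 -m creep '[[-0.011,0.016,0,3,8,9,1],[0,0,0,2,3,9,1],[0,0,0,0,0,9,1],[0,0,0,0,0,0,1]]'
python3 -c "
from h import *
delta([403.4,-16,314],.4485)
delta([475.5,18.7,314],.4485)"
```

```text
clock: 11.37
eef_pos: [403.9, -17.1, 312.2]
tcp_rot: [-3.141, 0.001, 0.435]
contact_force: [-0.5, 0.1, -0.7]
opening: -0.0
t 11.37 pos [403.9 -17.1 312.2] rv [-0.     0.001 -0.013] d [ 0.  -1.2 -1.8] F [-0.5  0.1 -0.7]
t 11.37 pos [403.9 -17.1 312.2] rv [-0.     0.001 -0.013] d [80.1 -2.3 -1.8] F [-0.5  0.1 -0.7]
```

```bash
python3 -m creep '[[0,0,-0.013,8,-1,-1,1],[0,0,0,8,0,0,1],[0,0,0,8,0,0,1],[0,0,0,8,0,0,1],[0,0,0,8,0,0,1],[0,0,0,8,0,0,1],[0,0,0,8,0,0,1],[0,0,0,8,0,0,1]]'
python3 -c "
from rig import grab_frame
from h import *
import cv2
g=grab_frame('side')
b=g['color'][130:290,190:350]
cv2.imwrite('pics/d2.png',cv2.resize(b,(600,600),interpolation=2)[...,::-1])
delta([475.5,18.7,314],.4485)"
```

```text
clock: 12.03
eef_pos: [467.0, 13.5, 313.1]
tcp_rot: [-3.14, 0.004, 0.444]
contact_force: [-0.3, -0.2, 0.3]
opening: 0.002
t 12.08 pos [468.4  13.9 313.4] rv [-0.001  0.002 -0.005] d [ 8.5 -1.3 -0.6] F [1.3 0.2 0.5]
```

View pics/d2.png

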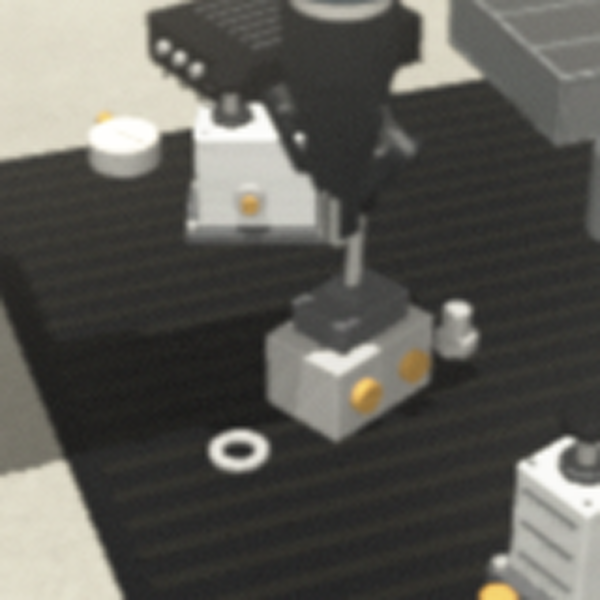

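Lever is moving, now just past upright (crop (357,250)). Continue until the stop.

```bash
python3 -m creep '[[0,0,0,5,-1,0,1],[0,0,0,5,0,0,1],[0,0,0,4,0,0,1],[0,0,0,3,0,0,1]]'
python3 -m creep '[[0,0,0,3,0,0,1],[0,0,0,3,0,0,1],[0,0,0,3,0,0,1]]'
python3 -c "
from rig import grab_frame
from h import *
delta([475.5,18.7,314],.4485)"
```

```text
clock: 12.42
eef_pos: [484.7, 23.1, 312.9]
tcp_rot: [-3.14, 0.003, 0.445]
contact_force: [-2.3, -0.6, -0.3]
opening: -0.003
clock: 12.67
eef_pos: [493.1, 27.2, 312.6]
tcp_rot: [-3.14, 0.004, 0.444]
contact_force: [-0.8, -0.7, -0.6]
opening: -0.001
t 12.67 pos [493.1  27.2 312.6] rv [-0.002  0.004 -0.004] d [-19.6   0.1  -1.3] F [-0.8 -0.7 -0.6]
```

```bash
python3 -m creep '[[0,0,0,2,0,0,1],[0,0,0,2,0,0,1]]'
python3 -m creep '[[0,0,0,2,0,0,1],[0,0,0,2,0,0,1]]'
python3 -c "
from rig import grab_frame
from h import *
import cv2
g=grab_frame('side')
b=g['color'][130:290,190:350]
cv2.imwrite('pics/d3.png',cv2.resize(b,(600,600),interpolation=2)[...,::-1])
delta([475.5,18.7,314],.4485)"
```

```text
clock: 12.83
eef_pos: [496.0, 28.7, 312.3]
tcp_rot: [-3.139, 0.008, 0.445]
contact_force: [-12.3, -8.3, 9.7]
opening: -0.007
clock: 13.0
eef_pos: [497.1, 29.4, 311.6]
tcp_rot: [-3.138, 0.018, 0.446]
contact_force: [-7.8, -4.0, 4.8]
opening: 0.001
t 13.05 pos [497.1  29.5 311.6] rv [-0.004  0.018 -0.003] d [-24.2   0.4  -2. ] F [-8.5 -4.9  5.6]
```

View pics/d3.png

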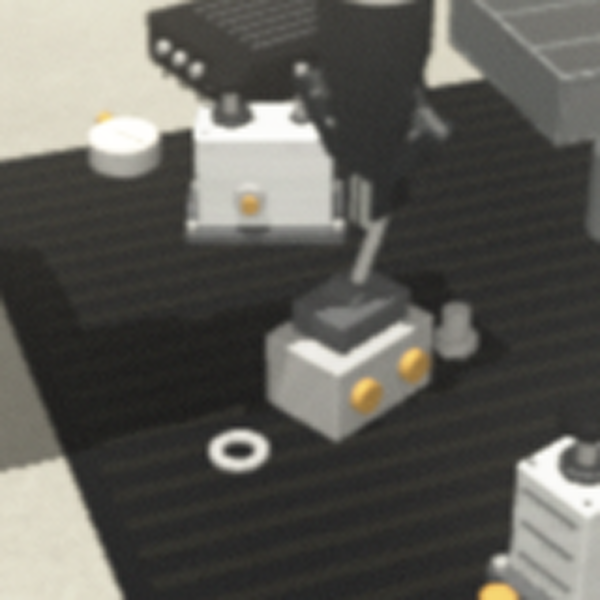

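Firm reaction (~15 N) means the lever is on its stop. Back off, rise, and check.

```bash
python3 -m creep '[[0,0,0,-8,0,0,1],[0,0,0,-15,0,0,1],[0,0,0,-15,0,0,1],[0,0,0,-15,0,0,1],[0,0,0,-15,0,0,1],[0,0,0,-15,0,0,1],[0,0,0,-5,0,-20,1],[0,0,0,0,0,-30,1],[0,0,0,0,0,-30,1],[0,0,0,0,0,0,1]]'
python3 -m creep '[[0,0,0,0,-35,-10,1],[0,0,0,0,-35,0,1],[0,0,0,0,-35,0,1],[0,0,0,0,-35,0,1],[0,0,0,0,-35,0,1],[0,0,0,0,-35,0,1],[0,0,0,0,0,0,1]]'
python3 -c "
from rig import grab_frame
from h import *
import cv2
g=grab_frame('side');t=grab_frame('top')
a=g['color'];b=t['color']
cv2.imwrite('pics/e_s.png',np.hstack([cv2.resize(a[140:300,210:370],(400,400),interpolation=2),cv2.resize(b[120:280,220:380],(400,400),interpolation=2)])[...,::-1])
cv2.imwrite('pics/e_f.png',a[...,::-1]);cv2.imwrite('pics/e_t.png',b[...,::-1])
c=np.array([475.5,18.7]);u=np.array([.901,.434])
for k in (36,38.4): P=[*(c+k*u),152]; print((pr(g,P)-[210,140])*2.5,(pr(t,P)-[220,120])*2.5)
delta([475.5,18.7,314],.4485)"
```

```text
clock: 13.88
eef_pos: [412.8, -10.5, 395.3]
tcp_rot: [-3.137, 0.015, 0.445]
contact_force: [2.1, 0.5, -0.3]
opening: 0.001
clock: 14.47
eef_pos: [319.9, 184.3, 408.6]
tcp_rot: [-3.139, -0.001, 0.435]
contact_force: [0.2, -0.5, 0.1]
opening: 0.003
[[204.7369906  106.26113714]] [[112.40713366 209.50400144]]
[[206.28800974 105.4079677 ]] [[111.54297697 207.6880828 ]]
t 14.57 pos [321.4 181.5 408.4] rv [-0.001 -0.001 -0.013] d [ 71.  212.7  94.3] F [ 0.6 -0.1 -0.1]
```

View pics/e_s.png

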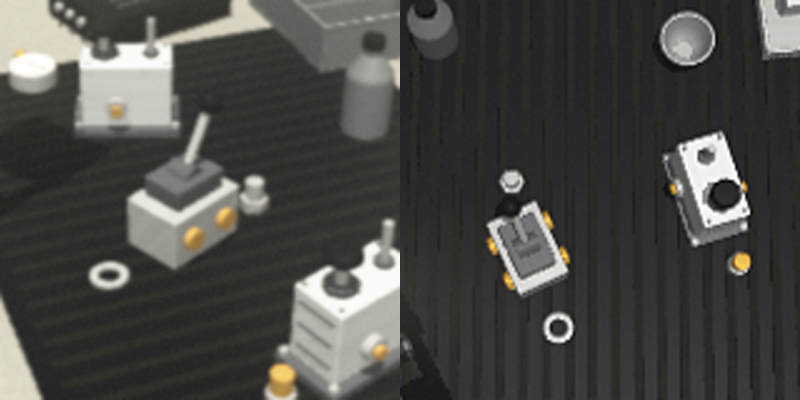

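View pics/e_t.png

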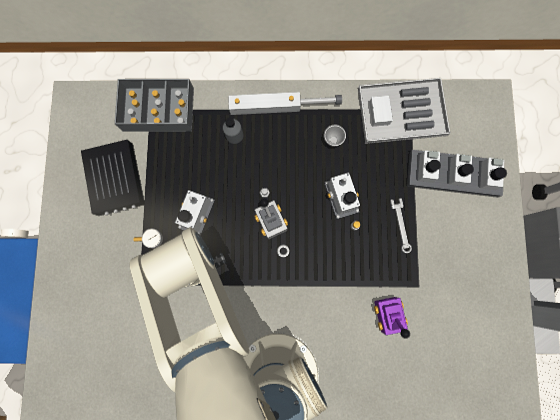

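View pics/e_f.png

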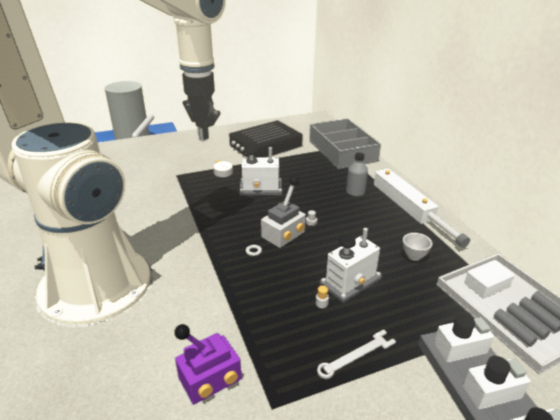

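```bash
python3 -c "
from rig import job
print(job.sign_off())"
```

```text
the job is handed in; nothing more can be done
None
```

I charged the second pump and then pushed the steel valve's lever over to its other side. The job was handed in at about 14.6 s of the 48 s allowed, and signing off reports no verdict.

- **Pump:** I pressed the palm knob with shut fingertips for five full strokes. Each went down to the stop (41–48 N on the tool) and was let fully up after. The pin top looked the same after strokes 3, 4 and 5, at about the fully-out height, and the knob is back up.
- **Valve:** I pushed the lever until it met its stop, with about 15 N of reaction, then backed off. In both cameras the ball is within about 1–1.5 pixels of where it should be when shut, if anything slightly further over.
- **Rest of the scene:** In the last pictures the loose parts, the charged pump and the purple look-alike appear unmoved. The arm is clear of everything, with no contact force.

No check failed. The one small mismatch came during the lever push: the stop came about 5–10 mm further along than I had worked out. I took that as error in the position and finger-size estimates.

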